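# Set the wing nut and lock the bracket with the cam lever

## Robot

A 7-joint arm with a two-finger parallel gripper is mounted at the origin on a cart in front of the work surface, level with it; the furniture and walls round the work are solid. World frame = base frame: x ahead of the robot, y to its left, z up, the work surface at z = 0. Lengths are in m, angles in rad, forces in N, time in s.
With the tool pointing down it reaches from about 0.35 to 0.9 m from the base axis. Payload 8.1 kg.
Tool frame: the origin (TCP) lies midway between the tips of the shut fingers; the grasp point (between the pads) lies 19 mm behind it; z points along the fingers, y is the line along which they close (so a half turn about z gives the same grasp; the last joint's range is limited). The gripper opens to 92 mm and grips with 3 to 60 N. Pads are 19 mm wide; open, the fingers measure 130 mm over their backs; the gripper's body (75 mm by 190 mm) begins 47 mm behind the grasp point.
Start: joints at [1.228, 0.434, 0.025, 1.573, -0.012, 1.134, -0.075], TCP at [0.148, -0.607, 0.227] pointing down, gripper open.
Joint ranges: [-2.62, 2.62], [-0.44, 2.09], [-1.27, 1.32], [0.08, 2.57], [-1.32, 4.46], [0.12, 2], [-2.74, 2.74]. Speed limits (rad/s): [2.22, 2.22, 3.01, 3.01, 3.14, 3.14, 3.14].

## Interface

Orientations are given as a rotation vector (axis times angle).
In Python, from cell import arm gives the robot as it stands.
- The arm moves only by the tool carry_out, never from a script. Its arguments are lists of equal length, an entry for each row: "claw": the finger opening in cm, from 0 to 9.18; "delta_pos": the shift along the tool's x, y, z in cm, a list of three; "angular": the turn, a rotation vector about the tool's x, y, z in rad, a list of three. In form: {"claw": [claw, ...], "delta_pos": [[dx, dy, dz], ...], "angular": [[ax, ay, az], ...]}. A call has 1 to 20 rows; each row shifts and turns the commanded pose from where the row before left it, along the tool's axes as they then stand; what a row does not reach is not made up. A row lasts 1/10 s, in which the tool goes at most 50 mm and 8.59 degrees, less where a joint would pass 70% of its speed; a pose out of reach is approached as far as the arm can. A call with a gripper value outside its range is refused whole. The fingers move at their own pace and stop on an object; "force" is the grip in N (left out, the last holds). Time passes only in rows, so rows that do not move let the fingers close. It gives the time, the measured TCP pose, the force, the opening and the grip force at its end, in the units of the state.
- arm.observe(): the state, without advancing time (a new reading comes with each control period).
- arm.get_image(name): name is "scene" or "top" or "wrist"; returns a dict with "frame" (400x640x3 uint8, red, green, blue), "mtx" (3x3 intrinsics, pixels), "T" (4x4, takes a point from camera to world coordinates). Camera axes: x right, y down, z forward; pixel columns grow to the right and rows downward; lengths in m; the calibration is good to about 2 mm. A picture is of the moment at which its call begins. There is no depth.
- arm.sign_off(): hands the job in; it is judged then, once.
Trained networks look in a picture, given as the dict that the camera call returned (one of the last four; its "shot" number tells which), for a name from the list of things; names that differ only in an ending like _2 or _b are one class to them, and where a whole thing is asked for, a point or a joint stands for the part that bears it (a point fixed in the world has none). Each returns a list of dicts, best first, with "conf" (0 to 1); they miss things now and then, are a little off and sometimes report something else, mostly with a low value. They report only what shows in the picture. A call takes as long as a camera call. They do not tell look-alikes from the thing itself.
- arm.look_for(label, picture): "centre" ([column, row] as shares, 0 to 1, of the picture: columns of its width, rows of its height, amid what is visible of it).
- arm.trace(label, picture): "region" (400x640 bool, what is visible of it) and "centre" ([column, row] as shares, 0 to 1, of the picture: columns of its width, rows of its height, amid what is visible of it).
- arm.place_of(label, picture): "centre" ([column, row] as shares, 0 to 1, of the picture: columns of its width, rows of its height: a listed point, or the origin of a listed thing).
The state is a dict: "clock": time; "joints": joint angles; "dq": joint speeds; "joint_efforts": joint torques, N m; "position": TCP position; "ee_rot": TCP orientation; "force": force on the tool from outside, world axes, zero at the start; "ft_torque": the same for the moment, N m; "width": opening from 0.0 (shut) to 1.0 (fully open); "gripper_force": force on a finger pad.
Only numpy, scipy, OpenCV 4.12 (cv2) and the standard library are available. Lean on these libraries where they do the work, as an engineer would, in place of code of your own. Each camera call takes 0.05 s, during which the arm holds its last target. There are 200 camera calls.

## Task

Lock the steel bracket in the cam-clamp fixture for drilling: with the lever open, set the wing nut so that the clamp starts to bite on the bracket just as the lever passes upright, then flip the black-knobbed lever right over to its closed stop and let go, so that the foot holds the bracket with about 80 N (65 to 95 N). The nut starts too loose, by an amount that you can only tell by feeling the lever; do not turn the nut while the foot is pressing on the bracket, never squeeze the bracket with more than 110 N, and leave the bracket in its nest and the tools lying around undisturbed.

Things in the scene. Friction and masses are not known exactly. Their poses are not given: they have to be found in the camera images.
- fixture: the cam-clamp fixture, fixed to the table: dark steel plate 116 x 206 x 12 mm. Origin under the plate's centre; z up, y along the strap and the lever's pivot pin, x the way the lever closes. Two grey cheeks (x +-23, y 42 to 82 mm, 112 mm high) hold the lever; a 12 mm guide post 92 mm high stands at y = 18 mm. The nut, screw and foot share the upright axis x = 0, y = -50 mm.
- lever_pivot (a point): centre of the lever's pivot pin, at x 0, y 62, z 89 mm of the fixture; axes as the fixture's. The pivot rubs with about 0.1 N m, so the lever stays where it is left while the foot does not press. The bite adds a torque of foot force x d(strap)/d(lever): at the right setting up to about 0.6 N m, or 7 N at the knob.
- lever_knob (a point): centre of the lever's black ball knob, 25 mm across, 85 mm from the pivot on an 11 mm rod. It swings in the fixture's x-z plane: open it leans 49 degrees to -x (145 mm above the table), closed 54 degrees to +x (139 mm). Best taken from above with one finger before and one behind it (closing along x), tips 5 to 10 mm below its centre, and led along its arc.
- lever (a joint): lever angle, rad: 0 = open stop (starts at 0 to 0.2), 0.85 = upright, 1.80 = closed stop. With p = 1.7 - lever the strap stands d = 16(1 - cos p) + 28 - sqrt(784 - 256 sin^2 p) mm above its lowest: 23 at the open stop, 8.15 at upright, 0 at 1.7 (dead centre), 0.13 at the closed stop, where the load keeps the lever shut. Opening it again takes about as much force as closing it.
- nut_grip (a point): middle of the wing of the steel wing nut on the strap: an upright flat bar 46 mm long, 10 mm thick, 26 mm high on a round hub. The point is on the nut's axis, 99.5 mm above the table with the lever open (it goes down with the strap), 13 mm below the wing's top and 24 mm above the strap's collar; x along the bar, y across its flat sides, z up.
- nut (a joint): nut angle, rad, -0.3 to 0.3 at the start; grows as the nut turns clockwise seen from above, which lowers the foot by 2.5 mm a radian without moving the nut itself; range -1 to 7. It rubs with 0.3 N m and stays where it is left. At 0 the foot is 2 to 9 mm too high, different each time and not seen from the angle: the right setting lies between 0.8 and 3.6 rad.
- strap: steel strap, 24 x 130 x 12 mm along y, that slides down as the lever closes. It carries the nut, its screw and, below, the dark round foot (18 mm across), which presses on the bracket through a spring of 10 N/mm without preload: 8 mm of squeeze is 80 N. Origin at the fixture's origin with the lever open (0), lower by the strap's travel otherwise.
- bracket: the folded steel bracket to be held: flange 40 x 60 x 3 mm lying in the low-lipped nest under the foot, its 38 mm leg upright on the fixture's +x side. Origin at the centre of its underside, 20 mm above the table.
- tape_measure: tape measure, 33 x 78 x 62 mm, beside the fixture; leave it alone. Origin at the centre of its underside.
- marker: paint marker, 17 x 131 x 18 mm, lying left of the fixture; leave it alone. Origin at the centre of its underside.
- box_spanner: steel box spanner with its cross bar, 105 x 55 x 20 mm, lying left of the fixture; leave alone. Origin at the centre of its underside.
Things that resemble listed ones, but are neither listed nor needed, are in the scene too. Of the things shaped like the bracket, the steel one is meant.

How it is judged:
At the end, for the whole second after the job is handed in: The lever rests at its closed stop (over 1.72 rad), the foot holds the bracket with 65 to 95 N, and the bracket lies flat in its nest within 5 mm of where it was (value of joint lever above 1.72 rad and contact force between strap and bracket between 65 and 95 N and distance of bracket from where it was at the start of the episode below 0.005 m and linear speed of bracket below 0.02 m/s and angle between bracket's own z axis and vertical below 0.06 rad); the robot touches nothing.
It fails at once if the foot squeezes the bracket with more than 110 N (contact force between strap and bracket above 110 N).
It fails at once if the nut is turned (faster than 0.3 rad/s) while the foot presses on the bracket with more than 20 N (contact force between strap and bracket above 20 N and (velocity of joint nut above 0.3 rad/s or velocity of joint nut below -0.3 rad/s)).
It fails at once if the bracket is shifted in its nest by more than 8 mm (distance of bracket from where it was at the start of the episode above 0.008 m).
It fails at once if a tool lying around is pushed more than 20 mm (distance of any of tape_measure, marker, box_spanner from where it was at the start of the episode above 0.02 m).
It also fails if it takes over 72 s, if anything falls off the work surface, if the arm or the gripper's body presses on something with over 40 N, if the wrist force passes 120 N, or if a joint passes its speed limit or range.

## Working session

There is one attempt and no reset: what is moved stays moved. The work goes in short steps, Python scripts to look and compute and a tool call to move; the robot and the scene stay as the last step left them, time stands still between calls to the robot, and variables do not carry over. Pictures are saved under pics/ and viewed, at most 10 in all, crops included, and the job is handed in when it is done.

Besides the shell and the picture viewer there is one more tool, called after "Call:" by a JSON object that holds its "method" and its "body", one argument or row to a line. carry_out: Moves the arm, as the interface text tells. Its arguments: {"type":"object","properties":{"claw":{"type":"array","items":{"type":"number"}},"delta_pos":{"type":"array","items":{"type":"array","items":{"type":"number"}}},"angular":{"type":"array","items":{"type":"array","items":{"type":"number"}}},"force":{"type":"number"}},"required":["claw","delta_pos","angular"]}

```bash
mkdir -p pics; ls
cat > h.py <<'E'
from cell import arm
import numpy as np, cv2
from scipy.spatial.transform import Rotation as R
def snap(n,f=None):
    p=arm.get_image(n)
    if f: cv2.imwrite('pics/'+f,p['frame'][:,:,::-1])
    return p
def ray(p,c):
    u=np.array([c[0]*640,c[1]*400,1.]); d=p['T'][:3,:3]@np.linalg.solve(p['mtx'],u); return p['T'][:3,3],d/np.linalg.norm(d)
def atz(p,c,z):
    o,d=ray(p,c); return o+d*(z-o[2])/d[2]
def tri(rs):
    A=np.zeros((3,3));b=np.zeros(3)
    for o,d in rs:
        M=np.eye(3)-np.outer(d,d);A+=M;b+=M@o
    return np.linalg.solve(A,b)
E
python3 - <<'E'
from h import *
np.set_printoptions(precision=4,suppress=True)
P={n:snap(n,n+'0.png') for n in('scene','top')}
for l in('fixture','lever_pivot','lever_knob','nut_grip','strap','bracket','tape_measure','marker','box_spanner'):
    for n in P:
        r=arm.place_of(l,P[n])
        print(l,n,[(np.round(q['centre'],4)*[640,400],round(q['conf'],2)) for q in r[:3]])
for n in P: print(n,P[n]['T'])
s=arm.observe();print(s)
E
```

```text
pics
fixture scene [(array([306.176, 261.68 ]), 0.96), (array([327.424, 222.   ]), 0.55)]
fixture top [(array([303.68, 206.68]), 0.73)]
lever_pivot scene [(array([278.08, 241.68]), 0.64)]
lever_pivot top [(array([283.328, 204.88 ]), 0.85)]
lever_knob scene [(array([288.32, 241.68]), 0.73)]
lever_knob top [(array([280.192, 230.2  ]), 0.87), (array([222.784, 224.92 ]), 0.42)]
nut_grip scene [(array([327.872, 223.2  ]), 0.81), (array([213.184, 316.8  ]), 0.34)]
nut_grip top [(array([324.608, 205.8  ]), 0.61)]
strap scene [(array([292.928, 238.4  ]), 0.24)]
strap top [(array([310.4 , 208.08]), 0.9)]
bracket scene [(array([321.92, 252.88]), 0.88), (array([311.68, 215.4 ]), 0.7), (array([351.68, 219.88]), 0.69)]
bracket top [(array([335.616, 154.32 ]), 0.86), (array([367.104, 174.08 ]), 0.74), (array([411.712, 148.68 ]), 0.54)]
tape_measure scene [(array([401.024, 213.6  ]), 0.58)]
tape_measure top [(array([419.712, 189.32 ]), 0.85)]
marker scene [(array([192.896, 261.4  ]), 0.7)]
marker top [(array([227.52, 164.4 ]), 0.77)]
box_spanner scene [(array([214.016, 313.32 ]), 0.8)]
box_spanner top [(array([223.872, 225.8  ]), 0.49)]
scene [[-0.4509 -0.5557  0.6985 -0.09  ]
 [-0.8926  0.2839 -0.3503  0.3054]
 [-0.0037 -0.7814 -0.624   0.7212]
 [ 0.      0.      0.      1.    ]]
top [[ 0.0022 -0.9963  0.0864  0.4625]
 [-1.     -0.0016  0.0074 -0.0318]
 [-0.0072 -0.0865 -0.9962  1.138 ]
 [ 0.      0.      0.      1.    ]]
{'clock': 1.0, 'joints': array([ 1.2284,  0.4345,  0.025 ,  1.5732, -0.0116,  1.134 , -0.0751]), 'dq': array([ 0.0005,  0.0005, -0.0009,  0.0008,  0.0007, -0.0008, -0.0008]), 'joint_efforts': array([ -0.0015, -66.7684,   0.9835, -31.4802,  -0.0607,   0.033 ,
         0.0001]), 'position': array([ 0.1484, -0.6072,  0.2268]), 'ee_rot': array([3.119 , 0.3756, 0.    ]), 'force': array([ 0.1201, -0.0523,  0.3494]), 'ft_torque': array([ 0.0261, -0.0021, -0.0388]), 'gripper_force': 0.0, 'width': 1.0007178617014094}
```

Run:
```python
import cv2
a=cv2.imread('pics/scene0.png');cv2.imwrite('pics/sc.png',cv2.resize(a[180:340,170:430],None,fx=3,fy=3,interpolation=cv2.INTER_CUBIC))
a=cv2.imread('pics/top0.png');cv2.imwrite('pics/tc.png',cv2.resize(a[120:270,200:450],None,fx=3,fy=3,interpolation=cv2.INTER_CUBIC))
from h import *
np.set_printoptions(precision=4,suppress=True)
P={n:snap(n) for n in('scene','top')}
D={}
for l in('fixture','lever_pivot','lever_knob','nut_grip'):
    c={n:arm.place_of(l,P[n]) for n in P}
    if all(c.values()):
        print(l,tri([ray(P[n],c[n][0]['centre']) for n in P]))
    for n in P:
        if c[n]: print('  ',n,atz(P[n],c[n][0]['centre'],{'fixture':0,'lever_pivot':.089,'lever_knob':.145,'nut_grip':.0995}[l]))
```

```text
fixture [0.5611 0.1222 0.085 ]
   scene [0.5255 0.0168 0.    ]
   top [0.6612 0.2349 0.    ]
lever_pivot [0.5327 0.0823 0.0861]
   scene [0.529  0.0821 0.089 ]
   top [0.5332 0.0834 0.089 ]
lever_knob [0.4645 0.0788 0.1486]
   scene [0.4667 0.0754 0.145 ]
   top [0.4657 0.0814 0.145 ]
nut_grip [ 0.5281 -0.0306  0.1003]
   scene [ 0.5281 -0.0324  0.0995]
   top [ 0.5289 -0.0293  0.0995]
```

View pics/sc.png

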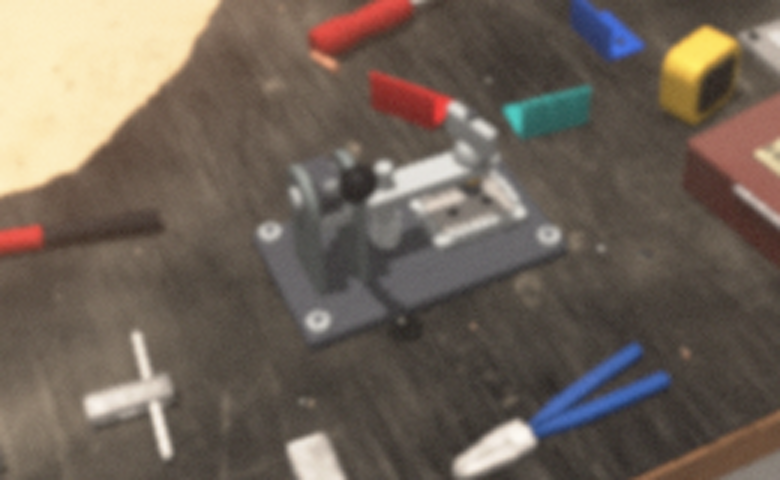

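View pics/tc.png

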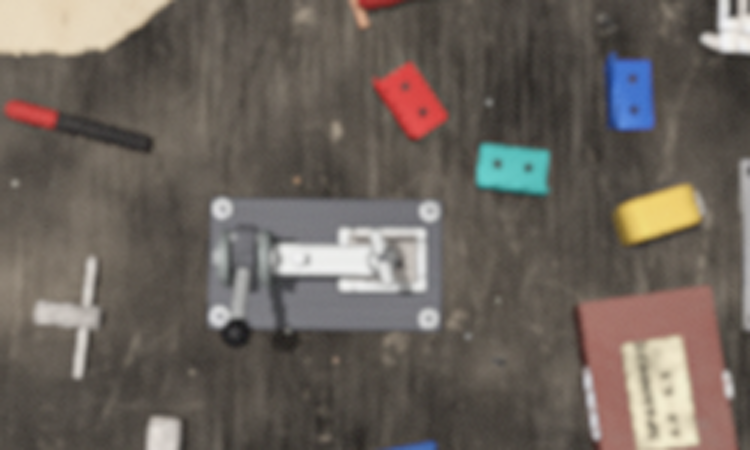

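The crops show the following. In the scene picture the knob is at (289,241) and the wing nut at about (328,224). In the top picture the knob is at (279,230) and the nut at (326,206).

Look-alikes:
- **Brackets:** red (337,154), teal (371,176) and blue (410,152) in the top picture. The steel one sits in the nest at (329,207), under the foot, and is the one meant.
- **Nut:** the box spanner, at (222,225) in the top picture, could be taken for it.

Next I'll move above the nut.

Call:
{"method": "carry_out", "body": {
  "claw": [9,9,9,9,9,9,9,9,9,9,9,9,9,9,9,9,9,9,9,9],
  "delta_pos": [
    [1,-1,-0.3],
    [2,-1.9,-0.3],
    [2.6,-2.4,-0.3],
    [2.6,-2.4,-0.3],
    [2.7,-2.5,-0.3],
    [2.7,-2.5,-0.3],
    [2.7,-2.5,-0.3],
    [2.7,-2.5,-0.3],
    [2.7,-2.5,-0.3],
    [2.7,-2.5,-0.3],
    [2.7,-2.5,0],
    [2.7,-2.5,0],
    [2.7,-2.5,0],
    [2.7,-2.5,0],
    [2.7,-2.5,0],
    [2.6,-2.4,0],
    [2.6,-2.4,0],
    [2.6,-2.4,0],
    [2,-1.9,0],
    [1.0,-1,0]
  ],
  "angular": [
    [0,0,0],
    [0,0,0],
    [0,0,0],
    [0,0,0],
    [0,0,0],
    [0,0,0],
    [0,0,0],
    [0,0,0],
    [0,0,0],
    [0,0,0],
    [0,0,0],
    [0,0,0],
    [0,0,0],
    [0,0,0],
    [0,0,0],
    [0,0,0],
    [0,0,0],
    [0,0,0],
    [0,0,0],
    [0,0,0]
  ]
}}

```text
clock: 3.5
position: [0.5144, -0.0481, 0.257]
ee_rot: [-3.118, -0.381, -0.001]
force: [0.6, 0.5, 0.1]
width: 0.984
gripper_force: 0.0
```

Run:
```python
from h import *
np.set_printoptions(precision=4,suppress=True)
s=arm.observe();print(s['position'],s['ee_rot'],s['joints'])
p=snap('wrist','w1.png');t=snap('top');
print(p['T'])
for l,z in(('nut_grip',.0995),('lever_knob',.145),('lever_pivot',.089),('fixture',0)):
  for q in(p,t):
    r=arm.place_of(l,q)
    print(l,[(np.round(k['centre'],3)*[640,400],round(k['conf'],2),atz(q,k['centre'],z)) for k in r[:2]])
```

```text
[ 0.5144 -0.0481  0.257 ] [-3.1177 -0.3814 -0.001 ] [ 0.2916  0.263  -0.375   1.7658  0.1046  1.1317 -1.4435]
[[ 0.2409 -0.9352 -0.2595  0.5851]
 [-0.9706 -0.232  -0.0647 -0.0312]
 [ 0.0003  0.2675 -0.9636  0.415 ]
 [ 0.      0.      0.      1.    ]]
nut_grip [(array([305.92, 170.4 ]), 0.83, array([ 0.5314, -0.0323,  0.0995]))]
nut_grip []
lever_knob [(array([177.92, 217.6 ]), 0.6, array([0.4617, 0.0817, 0.145 ]))]
lever_knob [(array([280.96, 228.  ]), 0.57, array([0.4714, 0.0746, 0.145 ]))]
lever_pivot [(array([210.56, 147.2 ]), 0.97, array([0.5291, 0.079 , 0.089 ]))]
lever_pivot [(array([280.32, 204.4 ]), 0.86, array([0.5306, 0.0829, 0.089 ]))]
fixture [(array([272. , 152.4]), 0.87, array([0.5281, 0.0213, 0.    ]))]
fixture []
```

View pics/w1.png

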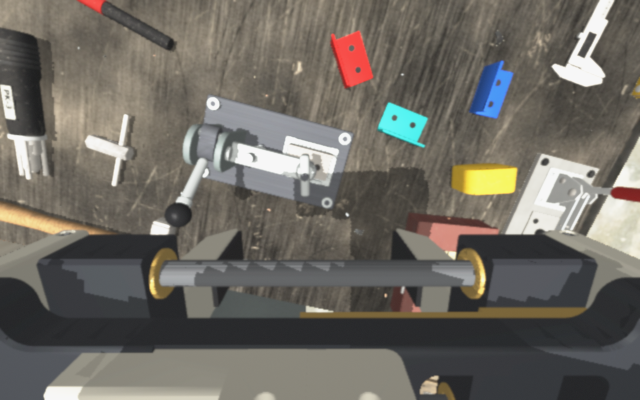

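The wrist picture shows the fixture with its bolts at (212,103), (344,138) and (327,202). The nut's wing is at (305,172), the knob at (178,214) and the steel bracket is in the nest. I'll look closer at the wing.

Run:
```python
from h import *
np.set_printoptions(precision=4,suppress=True)
p=snap('wrist')
f=p['frame'][:,:,::-1]
cv2.imwrite('pics/w1c.png',cv2.resize(f[130:215,240:360],None,fx=6,fy=6,interpolation=cv2.INTER_CUBIC))
b=[atz(p,[u/640,v/400],.014) for u,v in((212,103),(344,138),(327,202))]
print(b, (b[0]+b[2])/2)
d=b[0]-b[1];print('yaw from long',np.arctan2(-d[0],d[1]));d=b[1]-b[2];print(np.arctan2(d[1],d[0]))
```

```text
[array([0.5749, 0.1057, 0.014 ]), array([ 0.5722, -0.078 ,  0.014 ]), array([ 0.4775, -0.0777,  0.014 ])] [0.5262 0.014  0.014 ]
yaw from long -0.01417862589253561
-0.003088706164252801
```

View pics/w1c.png

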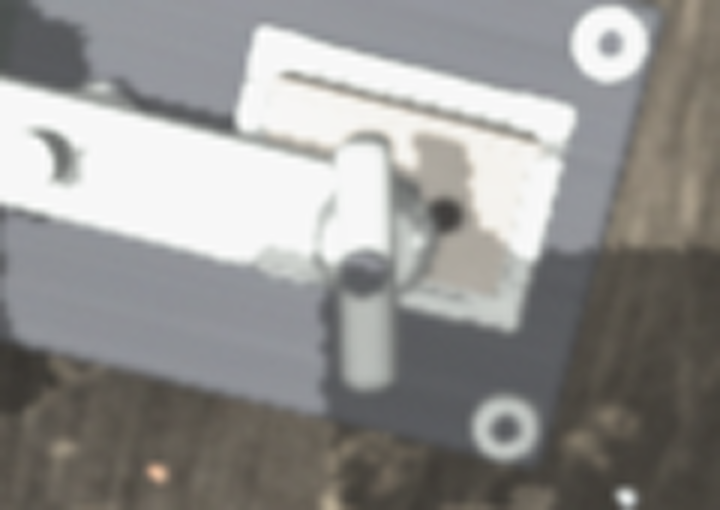

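Run:
```python
from h import *
np.set_printoptions(precision=4,suppress=True)
p=snap('wrist')
g=lambda u,v:atz(p,[(240+u/6)/640,(130+v/6)/400],.1125)
for a,b in(((338,160),(342,265)),((390,160),(392,265)),((363,137),(366,270))):
    A,B=g(*a),g(*b);d=A-B;print(A,B,(A+B)/2,np.arctan2(d[1],d[0]))
Rt=R.from_rotvec(arm.observe()['ee_rot']).as_matrix();print(Rt)
for q in([.529,-.0315,.0],):
    print((Rt.T@(np.array(q)-arm.observe()['position']))*100)
```

```text
[ 0.5447 -0.0232  0.1125] [ 0.5265 -0.028   0.1125] [ 0.5356 -0.0256  0.1125] 0.2572817595388244
[ 0.5469 -0.0322  0.1125] [ 0.5286 -0.0368  0.1125] [ 0.5377 -0.0345  0.1125] 0.24634949393313949
[ 0.5497 -0.0266  0.1125] [ 0.5266 -0.0324  0.1125] [ 0.5381 -0.0295  0.1125] 0.24569676179920508
[[ 0.9716  0.2365  0.0001]
 [ 0.2365 -0.9716 -0.0002]
 [ 0.      0.0002 -1.    ]]
[ 1.9656 -1.6396 25.6785]
```

Call:
{"method": "carry_out", "body": {
  "claw": [5,5,5,5,5,5,5,5,5,5,5],
  "delta_pos": [
    [0.6,-0.4,1],
    [0.6,-0.5,2],
    [0.5,-0.4,2],
    [0,0,2],
    [0,0,2],
    [0,0,2],
    [0,0,2],
    [0,0,2],
    [0,0,1.4],
    [0,0,1],
    [0,0,0]
  ],
  "angular": [
    [0,0,0],
    [0,0,0],
    [0,0,0],
    [0,0,0],
    [0,0,0],
    [0,0,0],
    [0,0,0],
    [0,0,0],
    [0,0,0],
    [0,0,0],
    [0,0,0]
  ]
}}

```text
clock: 5.2
position: [0.5265, -0.0345, 0.0812]
ee_rot: [-3.118, -0.376, 0.004]
force: [-0.3, 0.9, 0.5]
width: 0.546
gripper_force: 0.0
```

Call:
{"method": "carry_out", "body": {
  "claw": [3,1.5,0.5,0.5,0.5,0.5,0.5,0.5],
  "delta_pos": [
    [0,0,0],
    [0,0,0],
    [0,0,0],
    [0,0,0],
    [0,0,0],
    [0,0,0],
    [0,0,0],
    [0,0,0]
  ],
  "angular": [
    [0,0,0],
    [0,0,0],
    [0,0,0],
    [0,0,0],
    [0,0,0],
    [0,0,0],
    [0,0,0],
    [0,0,0]
  ],
  "force": 15
}}

```text
clock: 6.0
position: [0.5271, -0.0313, 0.0831]
ee_rot: [-3.115, -0.379, -0.001]
force: [-2.7, 10.3, 0.0]
width: 0.216
gripper_force: 14.0
```

Run:
```python
from h import *
np.set_printoptions(precision=4,suppress=True)
s=arm.observe();print(s)
p=snap('wrist','w2.png')
```

```text
{'clock': 6.0, 'joints': array([ 0.2153,  0.4765, -0.3413,  1.9469,  0.2211,  0.7539, -1.5812]), 'dq': array([ 0.0001,  0.001 ,  0.0003, -0.0003, -0.0005,  0.0004,  0.0003]), 'joint_efforts': array([  5.4244, -60.5595,   1.534 , -24.4551,   2.7211,   0.0227,
         0.02  ]), 'position': array([ 0.5271, -0.0313,  0.0831]), 'ee_rot': array([-3.1151, -0.3794, -0.0006]), 'force': array([-2.746 , 10.3001,  0.0075]), 'ft_torque': array([ 2.4196,  0.5961, -0.0209]), 'gripper_force': 13.997560022107791, 'width': 0.2164424001990748}
```

View pics/w2.png

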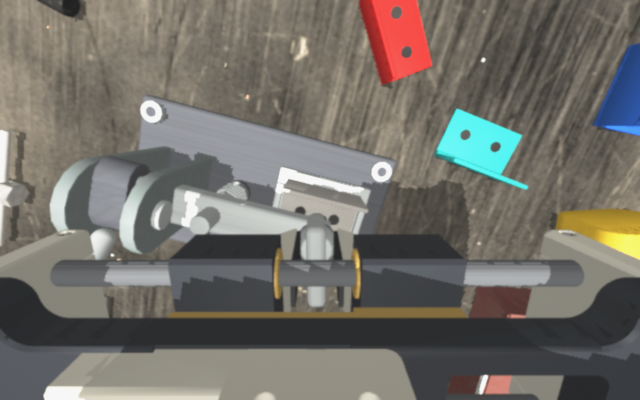

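The opening is 20 mm, so the tips are pinching the round hub rather than the 10 mm wing. I'll open, rise and close again.

Call:
{"method": "carry_out", "body": {
  "claw": [4,4,4,4,2,0.5,0.5,0.5,0.5,0.5,0.5,0.5],
  "delta_pos": [
    [0,0,0],
    [0,0,0],
    [0,-0.2,-0.5],
    [0,0,-0.5],
    [0,0,0],
    [0,0,0],
    [0,0,0],
    [0,0,0],
    [0,0,0],
    [0,0,0],
    [0,0,0],
    [0,0,0]
  ],
  "angular": [
    [0,0,0],
    [0,0,0],
    [0,0,0],
    [0,0,0],
    [0,0,0],
    [0,0,0],
    [0,0,0],
    [0,0,0],
    [0,0,0],
    [0,0,0],
    [0,0,0],
    [0,0,0]
  ],
  "force": 15
}}

```text
clock: 7.25
position: [0.5264, -0.0312, 0.0925]
ee_rot: [-3.117, -0.378, 0.001]
force: [-1.0, 4.8, 1.2]
width: 0.108
gripper_force: 15.0
```

Call:
{"method": "carry_out", "body": {
  "claw": [0.5,0.5,0.5],
  "delta_pos": [
    [0,-0.1,0],
    [0,0,0],
    [0,0,0]
  ],
  "angular": [
    [0,0,0],
    [0,0,0],
    [0,0,0]
  ],
  "force": 40
}}

```text
clock: 7.55
position: [0.5264, -0.0312, 0.0926]
ee_rot: [-3.118, -0.377, 0.001]
force: [-1.6, 4.6, -0.0]
width: 0.111
gripper_force: 40.0
```

Call:
{"method": "carry_out", "body": {
  "claw": [0.5,0.5,0.5,0.5,0.5,0.5,0.5,0.5],
  "delta_pos": [
    [0,0,0],
    [0,0,0],
    [0,0,0],
    [0,0,0],
    [0,0,0],
    [0,0,0],
    [0,0,0],
    [0,0,0]
  ],
  "angular": [
    [0,0,0.1],
    [0,0,0.1],
    [0,0,0.1],
    [0,0,0.1],
    [0,0,0.1],
    [0,0,0.1],
    [0,0,0],
    [0,0,0]
  ]
}}

```text
clock: 8.35
position: [0.5263, -0.0315, 0.0926]
ee_rot: [-3.091, 0.558, 0.001]
force: [-1.9, 6.0, 0.2]
width: 0.107
gripper_force: 40.0
```

Run:
```python
from h import *
s=arm.observe();print(s['joints'],s['position'],s['force'],s['ft_torque'],R.from_rotvec(s['ee_rot']).as_matrix()[:,0])
```

```text
[ 0.10101321  0.44542599 -0.18919817  1.94989099  0.11773779  0.75733585
 -2.08411405] [ 0.52634397 -0.03147444  0.09257953] [-1.89028748  5.98392838  0.18810992] [ 1.16617791  0.54911667 -0.11544237] [ 9.36801593e-01 -3.49860359e-01 -7.10881741e-04]
```

Call:
{"method": "carry_out", "body": {
  "claw": [5,5,5,5,5,5,5,5,5,5,5,5,5,5,5,5,5,5],
  "delta_pos": [
    [0,0,0],
    [0,0,0],
    [0,0,-1.5],
    [0,0,-2],
    [0,0,-1],
    [0,0,0],
    [0,0,0],
    [0,0,0],
    [0,0,0],
    [0,0,0],
    [0,0,0],
    [0,0,0],
    [0,0,0],
    [0,0,0],
    [0,0,0],
    [0,0,0],
    [0,0,0],
    [0,0,0]
  ],
  "angular": [
    [0,0,0],
    [0,0,0],
    [0,0,0],
    [0,0,0],
    [0,0,-0.14],
    [0,0,-0.14],
    [0,0,-0.14],
    [0,0,-0.14],
    [0,0,-0.14],
    [0,0,-0.14],
    [0,0,-0.14],
    [0,0,-0.14],
    [0,0,-0.14],
    [0,0,-0.14],
    [0,0,-0.14],
    [0,0,-0.14],
    [0,0,-0.14],
    [0,0,-0.14]
  ]
}}

```text
clock: 10.15
position: [0.527, -0.033, 0.1378]
ee_rot: [2.182, 2.259, -0.0]
force: [0.4, -0.3, 0.3]
width: 0.543
gripper_force: 0.0
```

Call:
{"method": "carry_out", "body": {
  "claw": [5,5,5,5,5,5,5,5,5,5],
  "delta_pos": [
    [0,0,0],
    [0,0,0],
    [0,0,0],
    [0,0,0],
    [0,0,0],
    [0,0,0],
    [0,0,0],
    [0,0,0],
    [0,0,0],
    [0,0,0]
  ],
  "angular": [
    [0,0,-0.14],
    [0,0,-0.14],
    [0,0,-0.14],
    [0,0,-0.14],
    [0,0,-0.14],
    [0,0,-0.14],
    [0,0,-0.14],
    [0,0,-0.14],
    [0,0,-0.06],
    [0,0,0]
  ]
}}

```text
clock: 11.15
position: [0.5269, -0.0329, 0.1376]
ee_rot: [0.565, 3.09, -0.0]
force: [0.4, 0.4, 0.1]
width: 0.543
gripper_force: 0.0
```

```bash
cat >> h.py <<'E'
def to(x,y,z):
    s=arm.observe();M=R.from_rotvec(s['ee_rot']).as_matrix()
    print('pos',s['position'],'xax',M[:,0],'yaw',np.arctan2(M[1,0],M[0,0]),'j',s['joints'],'F',s['force'],'w',s['width']*91.8)
    print('tool cm',M.T@(np.array([x,y,z])-s['position'])*100)
np.set_printoptions(precision=4,suppress=True)
E
python3 -c "
from h import *
to(.5264,-.0313,.0925)"
```

```text
pos [ 0.5269 -0.0329  0.1376] xax [-0.9353  0.3538 -0.0004] yaw 2.7799534581445875 j [ 0.6416  0.5594 -0.9585  1.8636  0.541   1.0042  0.6601] F [0.4182 0.3634 0.1377] w 49.818930355782214
tool cm [0.1098 0.1341 4.5071]
```

Call:
{"method": "carry_out", "body": {
  "claw": [4,4,4,4,2,0.5,0.5,0.5,0.5,0.5],
  "delta_pos": [
    [0.1,0.15,1],
    [0,0,1.5],
    [0,0,1.5],
    [0,0,0.5],
    [0,0,0],
    [0,0,0],
    [0,0,0],
    [0,0,0],
    [0,0,0],
    [0,0,0]
  ],
  "angular": [
    [0,0,0],
    [0,0,0],
    [0,0,0],
    [0,0,0],
    [0,0,0],
    [0,0,0],
    [0,0,0],
    [0,0,0],
    [0,0,0],
    [0,0,0]
  ]
}}

```text
clock: 12.15
position: [0.5262, -0.0311, 0.0931]
ee_rot: [0.566, 3.09, -0.002]
force: [-1.2, -3.5, 5.2]
width: 0.104
gripper_force: 40.0
```

Call:
{"method": "carry_out", "body": {
  "claw": [0.5,0.5,0.5,0.5,0.5,0.5,0.5,0.5,0.5,0.5,0.5,0.5,0.5,0.5,0.5,0.5,0.5,0.5,0.5],
  "delta_pos": [
    [0,0,0],
    [0,0,0],
    [0,0,0],
    [0,0,0],
    [0,0,0],
    [0,0,0],
    [0,0,0],
    [0,0,0],
    [0,0,0],
    [0,0,0],
    [0,0,0],
    [0,0,0],
    [0,0,0],
    [0,0,0],
    [0,0,0],
    [0,0,0],
    [0,0,0],
    [0,0,0],
    [0,0,0]
  ],
  "angular": [
    [0,0,0.1],
    [0,0,0.1],
    [0,0,0.1],
    [0,0,0.1],
    [0,0,0.1],
    [0,0,0.1],
    [0,0,0.1],
    [0,0,0.1],
    [0,0,0.1],
    [0,0,0.1],
    [0,0,0.1],
    [0,0,0.1],
    [0,0,0.1],
    [0,0,0.1],
    [0,0,0.1],
    [0,0,0.1],
    [0,0,0.05],
    [0,0,0],
    [0,0,0]
  ]
}}

```text
clock: 14.05
position: [0.5259, -0.0313, 0.093]
ee_rot: [2.653, 1.68, -0.002]
force: [-3.1, -5.6, 6.5]
width: 0.106
gripper_force: 40.0
```

```bash
python3 -c "
from h import *
to(.465,.079,.19)"
```

```text
pos [ 0.5259 -0.0313  0.093 ] xax [ 0.4275  0.904  -0.0018] yaw 1.1290338222605028 j [ 0.324   0.4858 -0.494   1.932   0.3159  0.8006 -0.7862] F [-3.1192 -5.5572  6.5454] w 9.772466166795468
tool cm [  7.3521 -10.2157  -9.7163]
```

Call:
{"method": "carry_out", "body": {
  "claw": [3,5,5,5,5,5,5,5,5,5,5,5,5,5,5],
  "delta_pos": [
    [0,0,0],
    [0,0,0],
    [0,0,-1.7],
    [0,0,-3],
    [0,0,-3],
    [0,0,-2],
    [1.2,-1.7,0],
    [2.4,-3.4,0],
    [2.5,-3.4,0],
    [1.2,-1.7,0],
    [0,0,0],
    [0,0,0],
    [0,0,0],
    [0,0,0],
    [0,0,0]
  ],
  "angular": [
    [0,0,0],
    [0,0,0],
    [0,0,0],
    [0,0,0],
    [0,0,0],
    [0,0,0],
    [0,0,0],
    [0,0,0],
    [0,0,0],
    [0,0,0],
    [0,0,-0.14],
    [0,0,-0.14],
    [0,0,-0.15],
    [0,0,0],
    [0,0,0]
  ]
}}

```text
clock: 15.55
position: [0.4652, 0.0796, 0.1897]
ee_rot: [-2.238, -2.204, -0.0]
force: [0.2, 0.2, 0.4]
width: 0.545
gripper_force: 0.0
```

```bash
python3 -c "
from h import *
to(.4645,.0805,.139)
p=snap('wrist','w3.png');q=snap('scene');t=snap('top')
for l,z in(('lever_knob',.145),('lever_pivot',.089),('nut_grip',.0995)):
  rs=[]
  for c in(p,q,t):
    for k in arm.place_of(l,c)[:1]:
      print(l,k['conf'],np.array(k['centre'])*[640,400],atz(c,k['centre'],z)); rs.append(ray(c,k['centre']))
  if len(rs)>1: print(tri(rs))
"
```

```text
pos [0.4652 0.0796 0.1897] xax [0.0154 0.9999 0.0005] yaw 1.5554413235029194 j [ 0.2805  0.3077 -0.6923  1.9404  0.2353  0.9742 -0.5375] F [0.2393 0.2449 0.4081] w 50.015732980282884
tool cm [ 0.0818 -0.068   5.0666]
lever_knob 0.92 [318.272 220.8  ] [0.4672 0.0789 0.145 ]
lever_knob 0.61 [291.584 240.48 ] [0.4654 0.0762 0.145 ]
[0.4671 0.0768 0.1429]
lever_pivot 0.69 [384.   195.08] [0.5294 0.0837 0.089 ]
lever_pivot 0.94 [280.32 241.8 ] [0.5264 0.0762 0.089 ]
lever_pivot 0.97 [281.6  201.28] [0.5381 0.0804 0.089 ]
[0.5346 0.0787 0.0808]
nut_grip 0.59 [376.512 303.68 ] [ 0.5248 -0.0269  0.0995]
nut_grip 0.82 [330.176 224.2  ] [ 0.5173 -0.0352  0.0995]
nut_grip 0.61 [324.928 205.52 ] [ 0.5272 -0.0265  0.0995]
[ 0.5252 -0.0317  0.0945]
```

View pics/w3.png

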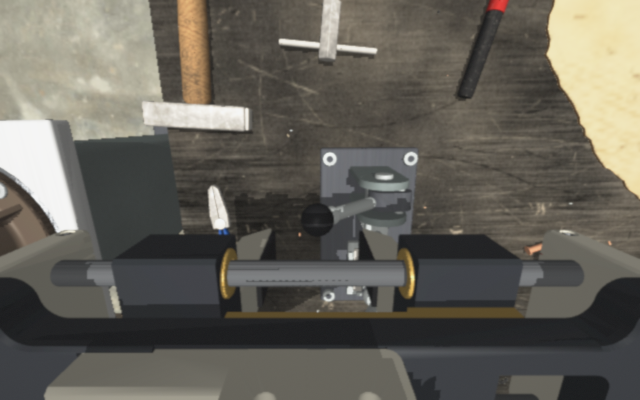

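The knob is at (318,218), centred between the fingers. I'll go down over it and lead it along its arc.

Call:
{"method": "carry_out", "body": {
  "claw": [5,5,5,5,4,4,4,4,4,4,4,4,4,4,4],
  "delta_pos": [
    [0,0,1],
    [0,0,2],
    [0,0,1.5],
    [0,0,0.5],
    [0,0,0],
    [0,0.4,0],
    [0,0.5,0],
    [0,0.5,-0.45],
    [0,0.5,-0.45],
    [0,0.7,-0.5],
    [0,0.4,-0.2],
    [0,0.4,-0.2],
    [0,0.4,-0.2],
    [0,0.4,-0.15],
    [0,0,0]
  ],
  "angular": [
    [0,0,0],
    [0,0,0],
    [0,0,0],
    [0,0,0],
    [0,0,0],
    [0,0,0],
    [0,0,0],
    [0,0,0],
    [0,0,0],
    [0,0,0],
    [0,0,0],
    [0,0,0],
    [0,0,0],
    [0,0,0],
    [0,0,0]
  ]
}}

```text
clock: 17.65
position: [0.5083, 0.079, 0.1614]
ee_rot: [2.234, 2.208, 0.002]
force: [0.6, 0.5, 0.4]
width: 0.435
gripper_force: 0.0
```

```bash
python3 -c "
from h import *
to(.5069,.0796,.162)
p=snap('wrist','w4.png')
q=snap('scene')
k=arm.place_of('lever_knob',q)
print(k and (k[0]['conf'],atz(q,k[0]['centre'],.168)))
"
```

```text
pos [0.5083 0.079  0.1614] xax [0.0115 0.9999 0.0004] yaw 1.5593334960405822 j [ 0.2416  0.4061 -0.655   1.884   0.3006  0.9494 -0.5625] F [0.6147 0.4608 0.392 ] w 39.96702769362111
tool cm [ 0.0603 -0.1412 -0.0559]
(0.75, array([0.5014, 0.0721, 0.168 ]))
```

View pics/w4.png

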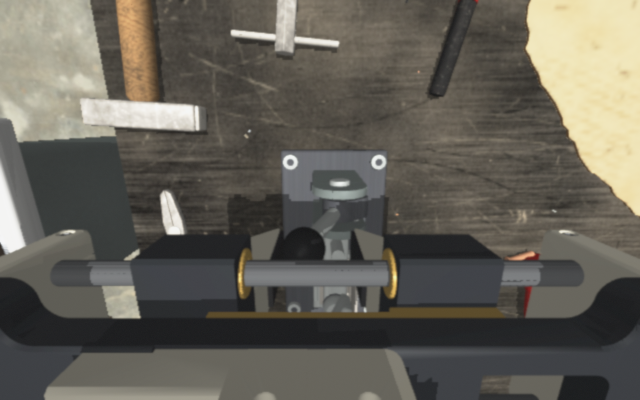

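Call:
{"method": "carry_out", "body": {
  "claw": [4,4,4,4],
  "delta_pos": [
    [0,0.17,-0.06],
    [0,0.17,-0.06],
    [0,0.17,-0.05],
    [0,0.17,-0.05]
  ],
  "angular": [
    [0,0,0],
    [0,0,0],
    [0,0,0],
    [0,0,0]
  ]
}}

```text
clock: 18.2
position: [0.5139, 0.0789, 0.1635]
ee_rot: [-2.234, -2.209, 0.001]
force: [-2.4, 0.2, 1.6]
width: 0.436
gripper_force: 1.1
```

Call:
{"method": "carry_out", "body": {
  "claw": [4,4,4,4],
  "delta_pos": [
    [0,0.2,-0.05],
    [0,0.2,-0.04],
    [0,0.2,-0.04],
    [0,0.2,-0.03]
  ],
  "angular": [
    [0,0,0],
    [0,0,0],
    [0,0,0],
    [0,0,0]
  ]
}}

```text
clock: 18.6
position: [0.5222, 0.0788, 0.1651]
ee_rot: [2.234, 2.209, 0.0]
force: [-1.6, -0.9, 1.2]
width: 0.436
gripper_force: 0.9
```

Call:
{"method": "carry_out", "body": {
  "claw": [4,4,4,4],
  "delta_pos": [
    [0,0.2,-0.03],
    [0,0.2,-0.02],
    [0,0.2,-0.02],
    [0,0.2,-0.02]
  ],
  "angular": [
    [0,0,0],
    [0,0,0],
    [0,0,0],
    [0,0,0]
  ]
}}

```text
clock: 19.0
position: [0.5297, 0.0787, 0.1658]
ee_rot: [-2.233, -2.209, 0.001]
force: [-3.5, 0.4, 2.6]
width: 0.435
gripper_force: 2.1
```

Call:
{"method": "carry_out", "body": {
  "claw": [4,4],
  "delta_pos": [
    [0,0.2,0],
    [0,0.2,0]
  ],
  "angular": [
    [0,0,0],
    [0,0,0]
  ]
}}

```text
clock: 19.2
position: [0.5336, 0.0786, 0.1658]
ee_rot: [-2.233, -2.209, 0.001]
force: [-5.6, 0.2, 3.5]
width: 0.434
gripper_force: 2.8
```

Call:
{"method": "carry_out", "body": {
  "claw": [4,4],
  "delta_pos": [
    [0,0.2,0],
    [0,0.2,0]
  ],
  "angular": [
    [0,0,0],
    [0,0,0]
  ]
}}

```text
clock: 19.4
position: [0.5374, 0.0786, 0.1658]
ee_rot: [-2.233, -2.209, 0.002]
force: [-5.9, 0.0, 3.2]
width: 0.436
gripper_force: 3.3
```

Call:
{"method": "carry_out", "body": {
  "claw": [4,4],
  "delta_pos": [
    [0,0.2,0],
    [0,0.2,0]
  ],
  "angular": [
    [0,0,0],
    [0,0,0]
  ]
}}

```text
clock: 19.6
position: [0.5412, 0.0786, 0.1658]
ee_rot: [-2.233, -2.209, 0.002]
force: [-7.5, 0.1, 5.3]
width: 0.438
gripper_force: 3.8
```

Call:
{"method": "carry_out", "body": {
  "claw": [4,4],
  "delta_pos": [
    [0,0.2,0.03],
    [0,0.2,0.03]
  ],
  "angular": [
    [0,0,0],
    [0,0,0]
  ]
}}

```text
clock: 19.8
position: [0.5449, 0.0785, 0.1651]
ee_rot: [-2.233, -2.209, 0.003]
force: [-8.4, -1.1, 5.1]
width: 0.434
gripper_force: 4.0
```

Call:
{"method": "carry_out", "body": {
  "claw": [4,4],
  "delta_pos": [
    [0,0.2,0.04],
    [0,0.2,0.04]
  ],
  "angular": [
    [0,0,0],
    [0,0,0]
  ]
}}

```text
clock: 20.0
position: [0.5488, 0.0785, 0.1643]
ee_rot: [-2.232, -2.209, 0.004]
force: [-8.3, 0.2, 6.4]
width: 0.436
gripper_force: 4.4
```

Call:
{"method": "carry_out", "body": {
  "claw": [4,4],
  "delta_pos": [
    [0,0.2,0.05],
    [0,0.2,0.05]
  ],
  "angular": [
    [0,0,0],
    [0,0,0]
  ]
}}

```text
clock: 20.2
position: [0.5526, 0.0785, 0.1633]
ee_rot: [-2.232, -2.209, 0.004]
force: [-9.2, 0.1, 6.7]
width: 0.436
gripper_force: 4.6
```

```bash
python3 -c "
from h import *
to(.5069,.0796,.162)
q=snap('scene')
k=arm.place_of('lever_knob',q)
print(k and (k[0]['conf'],atz(q,k[0]['centre'],.171)))
"
```

```text
pos [0.5526 0.0785 0.1633] xax [ 0.0107  0.9999 -0.0007] yaw 1.5601175953011444 j [ 0.2203  0.4709 -0.6334  1.7764  0.3237  1.0033 -0.5491] F [-9.2085  0.0902  6.7371] w 40.05422496130886
tool cm [ 0.0658 -4.5731  0.1394]
(0.75, array([0.5396, 0.0771, 0.171 ]))
```

```bash
cat > fit.py <<'E'
import numpy as np
from scipy.optimize import least_squares as ls
D=np.array([[.5139,-2.4,1.6],[.5222,-1.6,1.2],[.5297,-3.5,2.6],[.5336,-5.6,3.5],[.5374,-5.9,3.2],[.5412,-7.5,5.3],[.5449,-8.4,5.1],[.5488,-8.3,6.4],[.5526,-9.2,6.7]])
d=lambda l:16*(1-np.cos(1.7-l))+28-np.sqrt(784-256*np.sin(1.7-l)**2)
dd=lambda l:(d(l-1e-4)-d(l+1e-4))/2e-4
def T(px):
    kx=D[:,0]-.0075-px; l=.85+np.arcsin(kx/.085)
    return l,(-D[:,1]+.3)*np.sqrt(.085**2-kx**2)+(D[:,2]-.4)*(kx-.0125)
for px in(.5265,.5285,.5305):
  l,t=T(px)
  for fr in(.1,None):
    f=lambda v:(10*np.maximum(0,v[0]-d(l))*dd(l)/1000+(fr or v[1]))-t
    r=ls(f,[9,.1] if not fr else [9.]);dv=r.x[0];print(px,fr,r.x,'turn',(8.15-dv)/2.5,np.round(r.fun,3))
print(np.round(l,3),np.round(t,3))
E
python3 fit.py
```

```text
0.5265 0.1 [10.02255603] turn -0.7490224128978866 [-0.084 -0.04  -0.011 -0.056  0.021 -0.009 -0.013  0.056  0.021]
0.5265 None [9.67370844 0.15588263] turn -0.6094833770386245 [-0.028  0.015 -0.016 -0.059  0.019 -0.009 -0.011  0.06   0.028]
0.5285 0.1 [10.30082146] turn -0.8603285851246063 [-0.08  -0.038 -0.029 -0.067  0.014 -0.007 -0.007  0.07   0.042]
0.5285 None [9.99096236 0.15051774] turn -0.7363849422141996 [-0.03   0.012 -0.033 -0.07   0.012 -0.007 -0.005  0.074  0.047]
0.5305 0.1 [10.58897297] turn -0.9755891891151031 [-0.076 -0.036 -0.046 -0.078  0.006 -0.006 -0.001  0.084  0.061]
0.5305 None [10.31436035  0.145506  ] turn -0.8657441411880299 [-0.031  0.009 -0.049 -0.081  0.005 -0.006  0.     0.087  0.066]
[0.563 0.663 0.752 0.798 0.843 0.888 0.931 0.977 1.023] [0.176 0.136 0.276 0.448 0.49  0.617 0.711 0.715 0.809]
```

Call:
{"method": "carry_out", "body": {
  "claw": [4,4,4,4,4,4,4,4,4,4,4,5,5,5,5,5],
  "delta_pos": [
    [0,-0.5,-0.1],
    [0,-0.7,-0.2],
    [0,-0.7,-0.1],
    [0,-0.85,-0.1],
    [0,-0.84,0],
    [0,-0.85,0.1],
    [0,-0.83,0.16],
    [0,-0.8,0.26],
    [0,-0.8,0.33],
    [0,-0.74,0.4],
    [0,0,0],
    [0,0.5,0],
    [0,0,-1],
    [0,0,-2],
    [0,0,-1],
    [0,0,0]
  ],
  "angular": [
    [0,0,0],
    [0,0,0],
    [0,0,0],
    [0,0,0],
    [0,0,0],
    [0,0,0],
    [0,0,0],
    [0,0,0],
    [0,0,0],
    [0,0,0],
    [0,0,0],
    [0,0,0],
    [0,0,0],
    [0,0,0],
    [0,0,0],
    [0,0,0]
  ]
}}

```text
clock: 21.9
position: [0.4841, 0.0796, 0.1977]
ee_rot: [2.233, 2.207, 0.004]
force: [-0.5, -0.1, -0.2]
width: 0.545
gripper_force: 0.0
```

```bash
python3 -c "
from h import *
to(.526,-.0312,.135)
p=snap('wrist');q=snap('scene');t=snap('top')
for l,z in(('lever_knob',.1615),):
  rs=[]
  for c in(p,q,t):
    for k in arm.place_of(l,c)[:1]:
      print(l,k['conf'],atz(c,k['centre'],z)); rs.append(ray(c,k['centre']))
  if len(rs)>1: print(tri(rs))
"
```

```text
pos [0.4841 0.0796 0.1977] xax [0.0114 0.9999 0.0005] yaw 1.559383279166982 j [ 0.2752  0.327  -0.6864  1.892   0.2446  1.0037 -0.5286] F [-0.5215 -0.1271 -0.2147] w 50.05750899540706
tool cm [-11.0346   4.2938   6.2738]
lever_knob 0.61 [0.4839 0.079  0.1615]
lever_knob 0.73 [0.4797 0.0747 0.1615]
[0.4838 0.075  0.1568]
```

Call:
{"method": "carry_out", "body": {
  "claw": [4,4,4,4,4,4,4,4,4,4],
  "delta_pos": [
    [-1,0.4,0],
    [-3,1.2,0],
    [-3.5,1.3,0],
    [-2.5,1,0],
    [-1,0.4,0],
    [0,0,0],
    [0,0,0],
    [0,0,0],
    [0,0,2],
    [0,0,0.5]
  ],
  "angular": [
    [0,0,0],
    [0,0,0],
    [0,0,0],
    [0,0,0],
    [0,0,0],
    [0,0,0.14],
    [0,0,0.14],
    [0,0,0.15],
    [0,0,0],
    [0,0,0]
  ]
}}

```text
clock: 23.2
position: [0.5236, -0.031, 0.1696]
ee_rot: [-2.652, -1.682, 0.003]
force: [-1.5, 0.4, -0.7]
width: 0.435
gripper_force: 0.0
```

```bash
python3 -c "
from h import *
to(.526,-.0312,.089)
"
```

```text
pos [ 0.5236 -0.031   0.1696] xax [ 0.426   0.9047 -0.001 ] yaw 1.130730393260882 j [ 0.363   0.3886 -0.5319  1.8549  0.2358  0.9631 -0.7126] F [-1.5377  0.4404 -0.7174] w 39.96879432917418
tool cm [0.095  0.2449 8.0547]
```

Call:
{"method": "carry_out", "body": {
  "claw": [4,4,4,4,4,2,0.5,0.5,0.5,0.5,0.5],
  "delta_pos": [
    [0.1,0.2,1.5],
    [0,0,2],
    [0,0,2],
    [0,0,1.8],
    [0,0,0.7],
    [0,0,0],
    [0,0,0],
    [0,0,0],
    [0,0,0],
    [0,0,0],
    [0,0,0]
  ],
  "angular": [
    [0,0,0],
    [0,0,0],
    [0,0,0],
    [0,0,0],
    [0,0,0],
    [0,0,0],
    [0,0,0],
    [0,0,0],
    [0,0,0],
    [0,0,0],
    [0,0,0]
  ],
  "force": 40
}}

```text
clock: 24.3
position: [0.5263, -0.0307, 0.0915]
ee_rot: [-2.653, -1.682, 0.001]
force: [-5.0, 2.7, 7.2]
width: 0.104
gripper_force: 40.0
```

Call:
{"method": "carry_out", "body": {
  "claw": [0.5,0.5,0.5,0.5,0.5,0.5,0.5,0.5,0.5,0.5],
  "delta_pos": [
    [0,0,0],
    [0,0,0],
    [0,0,0],
    [0,0,0],
    [0,0,0],
    [0,0,0],
    [0,0,0],
    [0,0,0],
    [0,0,0],
    [0,0,0]
  ],
  "angular": [
    [0,0,-0.1],
    [0,0,-0.1],
    [0,0,-0.1],
    [0,0,-0.1],
    [0,0,-0.1],
    [0,0,-0.1],
    [0,0,-0.1],
    [0,0,-0.05],
    [0,0,0],
    [0,0,0]
  ]
}}

```text
clock: 25.3
position: [0.5259, -0.0306, 0.0913]
ee_rot: [-1.852, -2.536, 0.001]
force: [-5.7, 2.7, 6.6]
width: 0.108
gripper_force: 40.0
```

```bash
python3 -c "
from h import *
to(.526,-.0312,.089)
"
```

```text
pos [ 0.5259 -0.0306  0.0913] xax [-0.3042  0.9526  0.0007] yaw 1.8799076848053533 j [ 0.4556  0.5339 -0.6832  1.9218  0.4443  0.8423 -0.1539] F [-5.6503  2.7303  6.6419] w 9.88379082547245
tool cm [-0.0546 -0.0113  0.2264]
```

Call:
{"method": "carry_out", "body": {
  "claw": [2,4,5,5,5,5,5,5,5,5,5,5,5,5],
  "delta_pos": [
    [0,0,0],
    [0,0,0],
    [0,0,-1.5],
    [0,0,-2.5],
    [0,0,-2.5],
    [0,0,-2.5],
    [0,0,-2],
    [0,0,0],
    [1,-0.4,0],
    [3,-1.1,0],
    [3.5,-1.4,0],
    [2.5,-1,0],
    [1,-0.4,0],
    [0,0,0]
  ],
  "angular": [
    [0,0,0],
    [0,0,0],
    [0,0,0],
    [0,0,0],
    [0,0,0.1],
    [0,0,0.1],
    [0,0,0.12],
    [0,0,0],
    [0,0,0],
    [0,0,0],
    [0,0,0],
    [0,0,0],
    [0,0,0],
    [0,0,0]
  ]
}}

```text
clock: 26.7
position: [0.4841, 0.0809, 0.2007]
ee_rot: [-2.228, -2.214, 0.001]
force: [1.2, -0.5, -0.3]
width: 0.546
gripper_force: 0.0
```

```bash
python3 -c "
from h import *
to(.484,.0796,.155)
p=snap('wrist');q=snap('scene');t=snap('top')
for l,z in(('lever_knob',.1615),):
  rs=[]
  for c in(p,q,t):
    for k in arm.place_of(l,c)[:1]:
      print(l,k['conf'],atz(c,k['centre'],z)); rs.append(ray(c,k['centre']))
  if len(rs)>1: print(tri(rs))
"
```

```text
pos [0.4841 0.0809 0.2007] xax [0.0066 1.     0.0001] yaw 1.5641881126792785 j [ 0.3027  0.3355 -0.727   1.8822  0.2591  1.0206 -0.5405] F [ 1.1756 -0.4776 -0.305 ] w 50.07971666284428
tool cm [-0.1256 -0.0059  4.5671]
lever_knob 0.59 [0.4849 0.078  0.1615]
lever_knob 0.71 [0.4862 0.0777 0.1615]
lever_knob 0.74 [ 0.5619 -0.2454  0.1615]
[ 0.5396 -0.0563  0.0901]
```

Call:
{"method": "carry_out", "body": {
  "claw": [5,5,4.5,4,4,4,4,4,4,4,4,4,4],
  "delta_pos": [
    [-0.1,0,1.5],
    [0,0,2],
    [0,0,1.1],
    [0,0,0],
    [0,0.4,0],
    [0,0.4,0],
    [0,0.4,-0.2],
    [0,0.4,-0.2],
    [0,0.4,-0.2],
    [0,0.4,-0.15],
    [0,0.4,-0.15],
    [0,0.4,-0.1],
    [0,0.2,-0.05]
  ],
  "angular": [
    [0,0,0],
    [0,0,0],
    [0,0,0],
    [0,0,0],
    [0,0,0],
    [0,0,0],
    [0,0,0],
    [0,0,0],
    [0,0,0],
    [0,0,0],
    [0,0,0],
    [0,0,0],
    [0,0,0]
  ]
}}

```text
clock: 28.3
position: [0.5197, 0.0779, 0.1656]
ee_rot: [2.234, 2.209, 0.001]
force: [-2.8, 0.1, 0.8]
width: 0.435
gripper_force: 0.9
```

Call:
{"method": "carry_out", "body": {
  "claw": [4,4],
  "delta_pos": [
    [0,0.3,-0.06],
    [0,0.3,-0.05]
  ],
  "angular": [
    [0,0,0],
    [0,0,0]
  ]
}}

```text
clock: 28.5
position: [0.5253, 0.0778, 0.1666]
ee_rot: [2.234, 2.209, -0.0]
force: [-1.7, -0.6, 1.4]
width: 0.439
gripper_force: 0.9
```

Call:
{"method": "carry_out", "body": {
  "claw": [4,4],
  "delta_pos": [
    [0,0.3,-0.04],
    [0,0.3,-0.03]
  ],
  "angular": [
    [0,0,0],
    [0,0,0]
  ]
}}

```text
clock: 28.7
position: [0.5314, 0.0777, 0.1673]
ee_rot: [2.234, 2.209, 0.0]
force: [-1.8, 0.3, 0.8]
width: 0.433
gripper_force: 0.8
```

Call:
{"method": "carry_out", "body": {
  "claw": [4,4],
  "delta_pos": [
    [0,0.3,-0.01],
    [0,0.3,0]
  ],
  "angular": [
    [0,0,0],
    [0,0,0]
  ]
}}

```text
clock: 28.9
position: [0.5371, 0.0777, 0.1674]
ee_rot: [-2.234, -2.209, 0.001]
force: [-2.4, 0.7, 1.8]
width: 0.437
gripper_force: 1.6
```

Call:
{"method": "carry_out", "body": {
  "claw": [4,4],
  "delta_pos": [
    [0,0.3,0],
    [0,0.3,0]
  ],
  "angular": [
    [0,0,0],
    [0,0,0]
  ]
}}

```text
clock: 29.1
position: [0.5429, 0.0777, 0.1673]
ee_rot: [-2.233, -2.209, 0.001]
force: [-4.7, 0.2, 2.5]
width: 0.432
gripper_force: 2.4
```

Call:
{"method": "carry_out", "body": {
  "claw": [4,4],
  "delta_pos": [
    [0,0.3,0.03],
    [0,0.3,0.04]
  ],
  "angular": [
    [0,0,0],
    [0,0,0]
  ]
}}

```text
clock: 29.3
position: [0.5487, 0.0776, 0.1666]
ee_rot: [-2.233, -2.209, 0.002]
force: [-6.2, -0.3, 4.9]
width: 0.437
gripper_force: 3.0
```

Call:
{"method": "carry_out", "body": {
  "claw": [4,4],
  "delta_pos": [
    [0,0.3,0.05],
    [0,0.3,0.07]
  ],
  "angular": [
    [0,0,0],
    [0,0,0]
  ]
}}

```text
clock: 29.5
position: [0.5545, 0.0775, 0.1654]
ee_rot: [-2.233, -2.209, 0.002]
force: [-6.6, 0.1, 5.4]
width: 0.437
gripper_force: 3.4
```

Call:
{"method": "carry_out", "body": {
  "claw": [4,4],
  "delta_pos": [
    [0,0.3,0.08],
    [0,0.3,0.09]
  ],
  "angular": [
    [0,0,0],
    [0,0,0]
  ]
}}

```text
clock: 29.7
position: [0.5603, 0.0775, 0.1636]
ee_rot: [-2.233, -2.209, 0.003]
force: [-7.5, 0.5, 5.7]
width: 0.432
gripper_force: 3.6
```

Call:
{"method": "carry_out", "body": {
  "claw": [4,4],
  "delta_pos": [
    [0,0.3,0.1],
    [0,0.3,0.11]
  ],
  "angular": [
    [0,0,0],
    [0,0,0]
  ]
}}

```text
clock: 29.9
position: [0.5663, 0.0774, 0.1615]
ee_rot: [-2.233, -2.209, 0.003]
force: [-7.0, -0.4, 4.9]
width: 0.435
gripper_force: 3.7
```

Run:
```python
s=open('fit.py').read().split('\n')
s[2]="D=np.array([[.5253,-1.7,1.4],[.5314,-1.8,.8],[.5371,-2.4,1.8],[.5429,-4.7,2.5],[.5487,-6.2,4.9],[.5545,-6.6,5.4],[.5603,-7.5,5.7],[.5663,-7,4.9]])"
s[-2]+="\nG=np.array([.9,.8,1.6,2.4,3.0,3.4,3.6,3.7])"
exec('\n'.join(s))
# gripper_force: scale k, friction level, d0
for px in(.5265,.5285,.5305):
  l,t=T(px)
  f=lambda v:v[1]*(10*np.maximum(0,v[0]-d(l))*dd(l)/1000+.1)/np.cos(l-.85)-G
  r=ls(f,[8.,8]);print(px,r.x,(8.15-r.x[0])/2.5,np.round(r.fun,2))
```

```text
0.5265 0.1 [8.25920354] turn -0.04368141769536464 [-0.048 -0.072  0.004 -0.026 -0.027  0.02  -0.01   0.054]
0.5265 None [7.91295096 0.14949932] turn 0.09481961622451784 [ 0.002 -0.023 -0.004 -0.031 -0.029  0.023 -0.003  0.066]
0.5285 0.1 [8.48966892] turn -0.1358675683313848 [-0.045 -0.071 -0.019 -0.04  -0.029  0.028  0.008  0.081]
0.5285 None [8.20127005 0.14225484] turn -0.02050801850493471 [-0.003 -0.029 -0.026 -0.045 -0.03   0.03   0.013  0.09 ]
0.5305 0.1 [8.73219502] turn -0.23287800729542524 [-0.043 -0.07  -0.042 -0.055 -0.031  0.036  0.025  0.106]
0.5305 None [8.49350305 0.13578638] turn -0.1374012202331137 [-0.007 -0.035 -0.047 -0.058 -0.032  0.037  0.029  0.114]
[0.7   0.772 0.839 0.908 0.976 1.045 1.115 1.189] [0.143 0.17  0.211 0.408 0.54  0.595 0.692 0.656]
0.5265 [9.19650054 4.30985075] -0.418600214812583 [-0.47  0.02  0.02 -0.07 -0.09 -0.04  0.07  0.12]
0.5285 [9.68195212 4.09634647] -0.6127808462474527 [-0.49  0.04  0.02 -0.08 -0.1  -0.05  0.07  0.14]
0.5305 [10.17120416  3.90337184] -0.8084816625126002 [-0.51  0.05  0.02 -0.1  -0.12 -0.06  0.07  0.16]
```

Call:
{"method": "carry_out", "body": {
  "claw": [4,4,4,4,4,4,4,4],
  "delta_pos": [
    [0,0.33,0.1],
    [0,0.34,0.1],
    [0,0.37,0.16],
    [0,0.37,0.18],
    [0,0.35,0.2],
    [0,0.35,0.22],
    [0,0.33,0.23],
    [0,0.32,0.24]
  ],
  "angular": [
    [0,0,0],
    [0,0,0],
    [0,0,0],
    [0,0,0],
    [0,0,0],
    [0,0,0],
    [0,0,0],
    [0,0,0]
  ]
}}

```text
clock: 30.7
position: [0.5951, 0.077, 0.1472]
ee_rot: [2.234, 2.209, 0.0]
force: [-2.7, 0.4, 0.9]
width: 0.434
gripper_force: 1.4
```

Call:
{"method": "carry_out", "body": {
  "claw": [4,4,4,4,4],
  "delta_pos": [
    [0,0.3,0.26],
    [0,0.3,0.28],
    [0,0.26,0.3],
    [0,0.25,0.3],
    [0,0.1,0]
  ],
  "angular": [
    [0,0,0],
    [0,0,0],
    [0,0,0],
    [0,0,0],
    [0,0,0]
  ]
}}

```text
clock: 31.2
position: [0.6044, 0.0769, 0.1355]
ee_rot: [-2.231, -2.208, 0.007]
force: [-13.1, -0.8, 7.8]
width: 0.437
gripper_force: 9.4
```

```bash
python3 -c "
from h import *
to(.605,.0776,.1354)
q=snap('scene');t=snap('top')
for c in(q,t):
    for k in arm.place_of('lever_knob',c)[:1]:
      print(k['conf'],atz(c,k['centre'],.139))
"
```

```text
pos [0.6044 0.0769 0.1355] xax [ 0.0105  0.9999 -0.0013] yaw 1.5602695880994972 j [ 0.2085  0.5828 -0.6319  1.6759  0.3913  1.018  -0.5657] F [-13.1259  -0.7717   7.809 ] w 40.0894797394352
tool cm [0.069  0.0578 0.0095]
0.62 [0.5912 0.0745 0.139 ]
```

Call:
{"method": "carry_out", "body": {
  "claw": [4,4.8,5,5,5,5,5,5,5],
  "delta_pos": [
    [0,-0.4,0],
    [0,-0.4,0],
    [0,0,0],
    [0,0,-1.5],
    [0,0,-3],
    [0,0,-3],
    [0,0,-2],
    [0,0,0],
    [0,0,0]
  ],
  "angular": [
    [0,0,0],
    [0,0,0],
    [0,0,0],
    [0,0,0],
    [0,0,0],
    [0,0,0],
    [0,0,0],
    [0,0,0],
    [0,0,0]
  ]
}}

```text
clock: 32.3
position: [0.5992, 0.077, 0.2319]
ee_rot: [2.233, 2.208, 0.002]
force: [-0.2, 0.0, -0.0]
width: 0.544
gripper_force: 0.0
```

```bash
python3 -c "
from h import *
to(.605,.0776,.1354)
p=snap('wrist','w5.png');q=snap('scene');t=snap('top')
for c in(p,q,t):
    for k in arm.place_of('lever_knob',c)[:1]:
      print(k['conf'],atz(c,k['centre'],.139))
"
```

```text
pos [0.5992 0.077  0.2319] xax [0.0113 0.9999 0.0001] yaw 1.5594822816487257 j [ 0.2391  0.4836 -0.6719  1.5788  0.3177  1.1893 -0.5071] F [-0.2246  0.0325 -0.0393] w 49.90323570403108
tool cm [0.0626 0.5595 9.6507]
0.77 [0.5989 0.0782 0.139 ]
0.69 [0.593  0.0765 0.139 ]
```

View pics/w5.png

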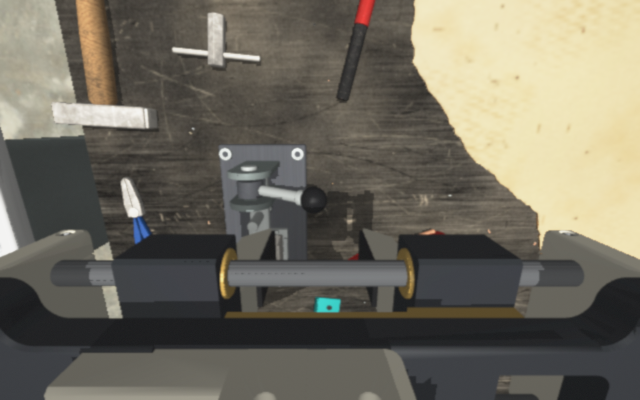

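The lever is closed, with the knob at (314,199) leaning to +x (world x about 0.598), and the gripper is clear of everything. I'm handing in.

```bash
python3 -c "
from cell import arm
print(arm.sign_off())"
```

```text
the job is handed in; nothing more can be done
None
```

I handed the job in with the lever at its closed stop and the gripper clear; by the lever feel, the foot should hold the bracket with about 80 N, though the hand-in gave no verdict to confirm it.

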